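# Turn the drain stand until it sits firm in its drip tray

## Task

The round drain stand was dropped askew into its drip tray and rocks: two of its feet ride on the raised bar across the tray's floor, hidden under it, which is there to keep the stand from turning in use. Without lifting it, turn it by its pegs where it stands until all four feet have dropped to the floor and it is level, then press down firmly on the top of any one peg to make sure that it no longer rocks, and let go. Leave the other things on the bench where they are.

Things in the scene. Friction and masses are not known exactly. Their poses are not given: they have to be found in the camera images.
- stand: Loose steel drain stand, about 0.95 kg: round plate 156 mm across with drain holes, four black feet below, four upright pegs above. Origin: on its axis at the level of the foot soles, z up. Above the soles: plate underside 23 mm, plate top 28 mm (edge 31 mm), peg tops 66 mm. Feet (16 mm thick) 70 mm from the axis, pegs (14 mm thick) 66 mm, at 45, 135, 225, 315 degrees from its x axis: all quarter turns are alike.
- peg_1 (a point): Centre of the flat top of the stand's peg at 45 degrees; axes are the stand's. At the start two opposite feet are up on the tray's raised bar and the stand leans about 4 degrees on a third foot, so peg tops are 68 to 82 mm above the bench; firm, it is level, soles 4 mm and peg tops 70 mm above the bench.
- peg_2 (a point): Top of the peg at 135 degrees. Pushed sideways at a peg, the stand turns in place in the tray; its oily feet slide at a few newtons. Push low on the peg; above some 10 N it may tip.
- peg_3 (a point): Top of the peg at 225 degrees. Turned less than a quarter turn, either way, the two raised feet drop 5 mm off the bar, so that two feet stand on each side of it; then the stand has about 4 to 7 degrees of free turn either way before feet stop hard against the bar's sides.
- peg_4 (a point): Top of the peg at 315 degrees. When firm, the stand takes a press on any peg without moving; 4 N or more counts as firm pressing.
- tray: Round cast tray under the stand, screwed down: 196 mm across, 21 mm high, bore 163 mm (centres the stand to 3.5 mm), floor 4 mm above the bench. Origin: centre of its underside. A raised bar, 70 mm wide, 5 mm high, square-sided, crosses its floor through the centre, wall to wall, hidden by the stand, in any direction: this pose does not tell it; find by turning and feeling where the stand drops.
- valve: Brass ball valve with a red lever, 85 x 36 x 50 mm, lying behind the tray; a bystander, leave it. Origin: centre of its underside.
- tub: White lidded tub, 64 mm diameter, 66 mm high, left of the tray; a bystander, leave it. Origin: centre of its underside.
- driver: Red screwdriver, 200 mm long, 26 mm high, lying right of the tray; a bystander, leave it. Origin: centre of its underside.
There are look-alikes about, which are no part of the job. There is more than one size of the stand; the job needs the middle-sized.

How it is judged:
On the way, in this order (a step that is already met when the one before it is completed fails the run):
1. the stand is turned until it has dropped: level, all four feet on the tray floor (angle between stand's own z axis and vertical below 0.02 rad and height (world z) of stand below 0.006 m and horizontal distance between stand and tray below 0.008 m), for 0.2 s.
2. one peg is pressed down from above with 4 N or more and the stand stays level (contact force between the fingers and stand above 4 N and z of the grasp point in the frame of stand above 0.072 m and (horizontal distance between the grasp point and peg_1 below 0.014 m or horizontal distance between the grasp point and peg_2 below 0.014 m or horizontal distance between the grasp point and peg_3 below 0.014 m or horizontal distance between the grasp point and peg_4 below 0.014 m) and angle between stand's own z axis and vertical below 0.025 rad), for 0.1 s.
At the end, for the whole second after the job is handed in: The stand is at rest in its tray with all four feet on the tray floor: level within 0.02 rad, soles 4 mm above the bench (2 to 6 mm), centred within 8 mm, released (all of step 1 and height (world z) of stand above 0.002 m and linear speed of stand below 0.02 m/s and angular speed of stand below 0.1 rad/s); the robot touches nothing.
It fails at once if the stand is lifted, or tipped over (height (world z) of stand above 0.025 m or angle between stand's own z axis and vertical above 0.3 rad).
It fails at once if the valve, tub or screwdriver is shifted by more than 30 mm (distance of any of valve, tub, driver from where it was at the start of the episode above 0.03 m).
It also fails if it takes over 48 s, if anything falls off the work surface, if the arm or the gripper's body presses on something with over 40 N, if the wrist force passes 120 N, or if a joint passes its speed limit or range.

## Robot

A 7-joint arm with a two-finger parallel gripper is mounted at the origin on a cart in front of the work surface, level with it; the furniture and walls round the work are solid. World frame = base frame: x ahead of the robot, y to its left, z up, the work surface at z = 0. Lengths are in m, angles in rad, forces in N, time in s.
With the tool pointing down it reaches from about 0.425 to 0.875 m from the base axis. Payload 4.7 kg.
Tool frame: the origin (TCP) lies midway between the tips of the shut fingers; the grasp point (between the pads) lies ctrl.grasp_offset behind it (ctrl.grasp_offset is the distance from the TCP to the grasp point, in m); z points along the fingers, y is the line along which they close (so a half turn about z gives the same grasp; the last joint's range is limited). The gripper opens to 87 mm and grips with 3 to 60 N. Pads are 19 mm wide; open, the fingers measure 117 mm over their backs; the gripper's body (75 mm by 190 mm) begins 51 mm behind the grasp point.
Start: joints at [-1.087, 0.321, -0.07, 1.45, 0.023, 1.371, -0.057], TCP at [0.294, 0.58, 0.223] pointing down, gripper open.
Joint ranges: [-2.86, 2.86], [-0.3, 2.09], [-1.38, 1.24], [0.06, 2.45], [-1.56, 4.7], [0.09, 2.05], [-2.69, 2.69]. Speed limits (rad/s): [2.57, 2.57, 3.14, 3.14, 3.14, 3.14, 3.14].

## Interface

Orientations are given as a rotation vector (axis times angle).
In Python, from bench import ctrl gives the robot as it stands. The module is installed in compiled form; this text tells all that it offers.
- The arm moves only by the tool jog_arm, never from a script. Its argument "moves" is one flat list of numbers, 7 for each row, row after row: the shift along the tool's x, y, z in units of 30 cm (1.0 is 30 cm), then the turn, a rotation vector about the tool's x, y, z in units of 60 degrees (1.0 is 60 degrees), then the gripper's target within -1 to 1 (fully open at 1, half-way at 0, shut at -1). In form: [x, y, z, wx, wy, wz, fingers, x, y, z, wx, wy, wz, fingers, ...]. A call has exactly 8 rows; each row is the pose to reach, as a shift and turn from the pose commanded when the call began, along the tool's axes at that moment; what a row does not reach only later rows make up. A row lasts 1/8 s, in which the tool goes at most 62.5 mm and 10.7 degrees, less where a joint would pass 70% of its speed; a pose out of reach is approached as far as the arm can. A call with a number of a shift or a turn outside -1 to 1 is refused whole. A call with a gripper value outside its range is refused whole. The fingers move at their own pace and stop on an object; "newtons" is the grip in N (left out, the last holds). Time passes only in rows, so rows that repeat a pose let the fingers close, or fill a call up. It gives the time, the measured TCP pose, the force, the opening and the grip force at its end, in the units of the state.
- ctrl.get_state(): the state, without advancing time (a new reading comes with each control period).
- ctrl.get_image(name): name is "side" or "top"; returns a dict with "pixels" (384x512x3 uint8, red, green, blue), "fx", "fy", "cx", "cy" (pixels), "dist" ([k1, k2, p1, p2, k3] as OpenCV has them; the pictures are not rectified), "xyz" and "rotation" of the camera in the world. Camera axes: x right, y up, looking along -z (the intrinsics and any distortion apply to the point x, -y, -z); pixel columns grow to the right and rows downward; lengths in m; the calibration is good to about 2 mm. A picture is of the moment at which its call begins. There is no depth.
- ctrl.close_job(): hands the job in; it is judged then, once.
The state is a dict: "time": time; "joint_positions": joint angles; "qd": joint speeds; "joint_torque": joint torques, N m; "position": TCP position; "tool_rot": TCP orientation; "ft_force": force on the tool from outside, world axes, zero at the start; "torque": the same for the moment, N m; "grip_width": opening from 0.0 (shut) to 1.0 (fully open); "grip_force": force on a finger pad.
Only numpy, scipy, OpenCV 4.12 (cv2) and the standard library are available. Lean on these libraries where they do the work, as an engineer would, in place of code of your own. Each camera call takes 0.05 s, during which the arm holds its last target. There are 200 camera calls.

## Working session

There is one attempt and no reset: what is moved stays moved. The work goes in short steps, Python scripts to look and compute and a tool call to move; the robot and the scene stay as the last step left them, time stands still between calls to the robot, and variables do not carry over. Pictures are saved under pics/ and viewed, at most 10 in all, crops included, and the job is handed in when it is done.

Besides the shell and the picture viewer there is one more tool, called after "Call:" as name(argument=value, ...) on one line, values as JSON. jog_arm: Moves the arm, as the interface text tells. Its arguments: {"type":"object","properties":{"moves":{"type":"array"},"newtons":{"type":"number"}},"required":["moves"]}

```bash
mkdir -p pics
cat > h.py <<'E'
import numpy as np, cv2
from scipy.spatial.transform import Rotation as R
from bench import ctrl
def cam(im):
    r=np.array(im["rotation"]); 
    r=r if r.shape==(3,3) else R.from_rotvec(r).as_matrix()
    K=np.array([[im["fx"],0,im["cx"]],[0,im["fy"],im["cy"]],[0,0,1.]])
    return r@np.diag([1,-1,-1.]),np.array(im["xyz"]),K,np.array(im["dist"])
def toz(im,px,z):
    r,t,K,d=cam(im)
    u=cv2.undistortPoints(np.array(px,float).reshape(-1,1,2),K,d)[:,0]
    v=np.c_[u,np.ones(len(u))]@r.T
    return t+v*((z-t[2])/v[:,2])[:,None]
def proj(im,P):
    r,t,K,d=cam(im)
    p=(np.array(P,float)-t)@r
    return cv2.projectPoints(p,np.zeros(3),np.zeros(3),K,d)[0][:,0]
def shot(n,f):
    im=ctrl.get_image(n); cv2.imwrite("pics/"+f,im["pixels"][...,::-1]); return im
E
python3 - <<'E'
from h import *
import pickle
a=shot("top","t0.png");b=shot("side","s0.png");pickle.dump((a,b),open("i0.pkl","wb"))
for i in(a,b):print(i["xyz"],i["rotation"],i["fx"],i["cx"],i["cy"],i["dist"])
print(ctrl.get_state(),ctrl.grasp_offset)
E
```

```text
[ 0.32283339 -0.0840804   1.68450689] [ 0.12081951 -0.11831327 -1.59049563] 465.21113422905535 252.9844147489573 188.51809939762592 [-0.03122365  0.          0.          0.          0.        ]
[ 0.43850598 -1.21468819  1.0077503 ] [ 0.88220174 -0.0561174  -0.07033344] 486.99594046806243 258.0582904063821 190.50544121585412 [-0.1764454  0.         0.         0.         0.       ]
{'time': 0.1, 'joint_positions': array([-1.08689659,  0.32175392, -0.07006009,  1.4515781 ,  0.02255879,
        1.37080353, -0.05688368]), 'qd': array([ 0.00012511, -0.00055658, -0.00092217, -0.00116426,  0.00057039,
        0.00019048, -0.00121681]), 'joint_torque': array([ 5.23414997e-05, -4.92572629e+01, -4.05492643e-01, -3.13398778e+01,
       -6.39691134e-02,  3.94059252e-02,  6.59093848e-05]), 'position': array([0.29407325, 0.57910103, 0.22155481]), 'tool_rot': array([-7.31090518e-01, -3.05498223e+00,  2.70489367e-03]), 'ft_force': array([ 0.33489846, -1.01259761, -0.03764454]), 'torque': array([-0.04070632,  0.02895721,  0.04178382]), 'grip_force': 0.0, 'grip_width': 1.0019986835334402} 0.0187
```

View pics/t0.png

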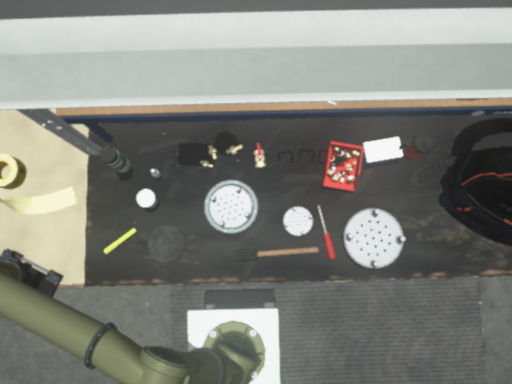

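View pics/s0.png

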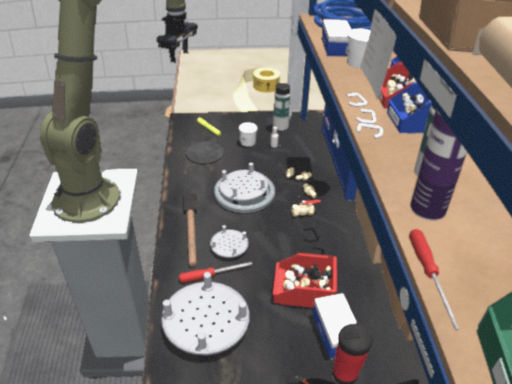

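Three stands are visible in the top view. The one at (231,206) sits in a tray and is middle-sized, the one at (298,221) is small, and the one at (374,238) is large with no tray. The one at (231,206) fits the description, and I'll confirm it in a crop.

Run:
```python
from h import *
import pickle
a,b=pickle.load(open("i0.pkl","rb"))
A=cv2.resize(a["pixels"][170:242,195:267,::-1],(396,396),interpolation=cv2.INTER_CUBIC)
B=cv2.resize(b["pixels"][155:217,208:280,::-1],(396,341),interpolation=cv2.INTER_CUBIC)
B=np.vstack([B,np.zeros((55,396,3),np.uint8)])
cv2.imwrite("pics/c0.png",np.hstack([A,B]))
```

```text
(no output)
```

View pics/c0.png

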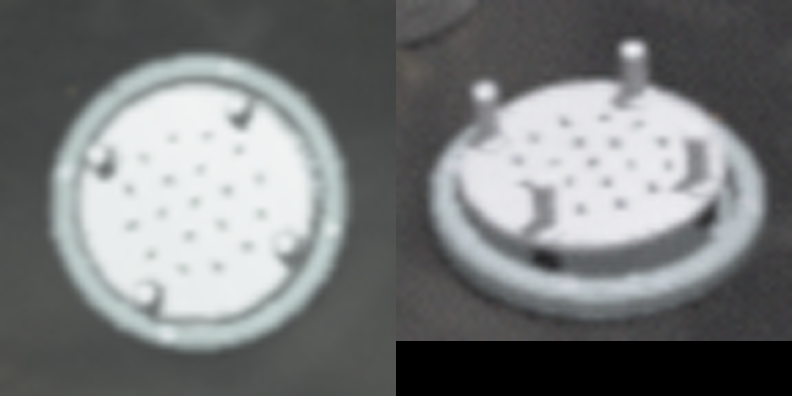

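The crop confirms it: the tray ring with the tilted stand inside. Peg tops in the crop are at (104,155), (240,108), (286,243) and (148,293) from above, and (632,48), (694,145), (543,190) and (486,90) from the side.

Run:
```python
from h import *
import pickle
from scipy.optimize import least_squares
a,b=pickle.load(open("i0.pkl","rb"))
T=np.array([(102,155),(241,110),(286,241),(149,291)])/5.5+[195,170]-.4
S=np.array([(632,48),(694,145),(543,190),(486,90)])-[396,0]; S=S/5.5+[208,155]-.4
for t,s in zip(T,S):
    r=least_squares(lambda p:np.r_[proj(a,[p])[0]-t,proj(b,[p])[0]-s],[.6,0,.07]);print(r.x.round(4),r.fun.round(2))
# tray ring ellipse centre in top
c=np.array([[199,202]])/5.5+[195,170]-.4
tc=toz(a,c,.021)[0];print("tray",tc)
def f(p):
    rv=[p[3],p[4],0];M=R.from_rotvec(rv)*R.from_euler('z',p[5])
    an=np.radians([45,135,225,315]);P=np.c_[.066*np.cos(an),.066*np.sin(an),0*an+.066]
    Q=M.apply(P)+p[:3]
    return np.r_[(proj(a,Q)-T[o]).ravel(),(proj(b,Q)-S[o]).ravel()],Q
best=None
for k in range(4):
    o=np.roll([0,1,2,3],k)
    for o in (o,o[::-1]):
        r=least_squares(lambda p:f(p)[0],[tc[0],tc[1],.008,0,0,.3],loss='soft_l1')
        if best is None or r.cost<best[0]:best=(r.cost,r.x,f(r.x)[1],o)
print(best)
# hammer, driver, valve, tub roughly
print(toz(a,[[146,199],[260,156],[298,221],[320,205],[334,258]],.03).round(3))
```

```text
[0.5401 0.0554 0.0756] [-0.01 -0.17 -0.16  0.02]
[ 0.5683 -0.0332  0.0712] [-0.01 -0.37 -0.33  0.05]
[ 0.4829 -0.06    0.0647] [ 0.01  0.08  0.07 -0.01]
[0.4533 0.0271 0.0699] [-0.01 -0.12 -0.11  0.02]
tray [ 0.51436105 -0.00301951  0.021     ]
(np.float64(0.7850810176934444), array([ 0.51348383,  0.00139909,  0.00439428,  0.06029465, -0.03381677,
       -1.25256413]), array([[ 0.57017829, -0.03230684,  0.07043706],
       [ 0.54090027,  0.05621343,  0.0747912 ],
       [ 0.45232911,  0.02715247,  0.07003622],
       [ 0.48160713, -0.0613678 ,  0.06568207]]), array([1, 0, 3, 2]))
[[ 0.547  0.301  0.03 ]
 [ 0.695 -0.113  0.03 ]
 [ 0.455 -0.242  0.03 ]
 [ 0.511 -0.323  0.03 ]
 [ 0.322 -0.364  0.03 ]]
```

```bash
cat >> h.py <<'E'
def pose(x,y,z,yaw):  # yaw (deg) = heading of tool y; tool z down
    c,s=np.cos(np.radians(yaw)),np.sin(np.radians(yaw))
    return np.array([[-s,c,0],[c,s,0],[0,0,-1.]]).copy(),np.array([x,y,z])
def rows(start,targets):
    R0,p0=start
    for T in targets:
        M,p=pose(*T)
        print(np.r_[R0.T@(p-p0)/.3,R.from_matrix(R0.T@M).as_rotvec()/(np.pi/3)].round(3).tolist())
def now():
    s=ctrl.get_state(); return R.from_rotvec(s["tool_rot"]).as_matrix(),np.array(s["position"])
E
python3 - <<'E'
from h import *
M,p=now();print(M.round(3))
print(pose(0,0,0,63)[0].round(3))
rows((M,np.array([.294,.58,.223])),[(.40,.25,.21,15)])
rows(pose(.40,.25,.21,15),[(.4835,-.0605,.15,-26)])
E
```

```text
[[-0.892  0.453 -0.001]
 [ 0.453  0.892 -0.002]
 [-0.    -0.002 -1.   ]]
[[-0.891  0.454  0.   ]
 [ 0.454  0.891  0.   ]
 [ 0.     0.    -1.   ]]
[-0.813, -0.821, 0.045, -0.002, 0.001, 0.801]
[-1.072, 0.001, 0.2, 0.0, 0.0, 0.683]
```

Call:
jog_arm(moves=[-0.85,-0.85,0.04,0,0,0.8,-0.45,-0.85,-0.85,0.04,0,0,0.8,-0.45,-0.85,-0.85,0.04,0,0,0.8,-0.45,-0.85,-0.85,0.04,0,0,0.8,-0.45,-0.85,-0.85,0.04,0,0,0.8,-0.45,-0.85,-0.85,0.04,0,0,0.8,-0.45,-0.85,-0.85,0.04,0,0,0.8,-0.45,-0.85,-0.85,0.04,0,0,0.8,-0.45])

```text
time: 1.1
position: [0.4058, 0.2373, 0.2105]
tool_rot: [-1.91, -2.493, -0.0]
ft_force: [-0.9, 0.4, 0.1]
grip_width: 0.284
grip_force: 0.0
```

Run:
```python
from h import *
rows(now(),[(.4835,-.0605,.15,-26)])
```

```text
[-1.026, -0.009, 0.201, -0.0, -0.001, 0.685]
```

Call:
jog_arm(moves=[-1.0,-0.01,0.2,0,0,0.685,-0.45,-1.0,-0.01,0.2,0,0,0.685,-0.45,-1.0,-0.01,0.2,0,0,0.685,-0.45,-1.0,-0.01,0.2,0,0,0.685,-0.45,-1.0,-0.01,0.2,0,0,0.685,-0.45,-1.0,-0.01,0.2,0,0,0.685,-0.45,-1.0,-0.01,0.2,0,0,0.685,-0.45,-1.0,-0.01,0.2,0,0,0.685,-0.45])

```text
time: 2.1
position: [0.4816, -0.0513, 0.1506]
tool_rot: [-2.661, -1.67, -0.0]
ft_force: [-0.4, -0.8, 0.4]
grip_width: 0.271
grip_force: 0.0
```

Run:
```python
from h import *
b=shot("side","s1.png");a=shot("top","t1.png")
B=cv2.resize(b["pixels"][120:217,195:295,::-1],(600,582),interpolation=cv2.INTER_CUBIC)
cv2.imwrite("pics/c1.png",B)
M,p=now()
rows((M,p),[(.4835,-.0605,.045,-26)])
for h in (0,.0187): print((np.array(proj(b,[p+[0,0,h]])[0])-[195,120])*6)
```

```text
[-0.023, 0.018, 0.352, 0.0, -0.001, 0.003]
[231.16715569 269.55817804]
[230.742114   238.80918095]
```

View pics/c1.png

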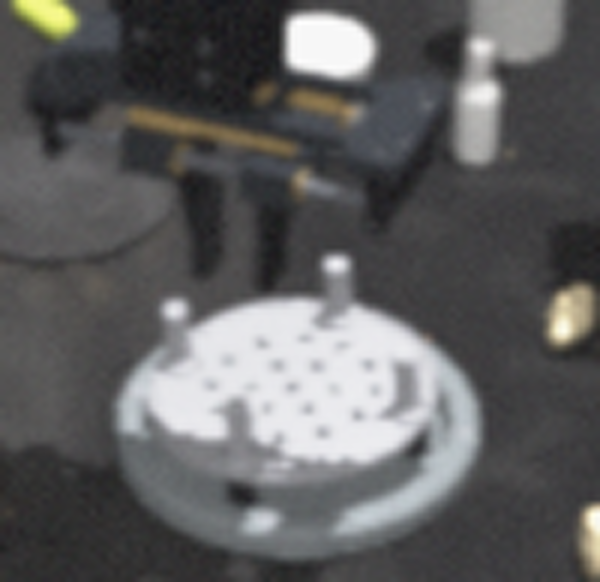

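The fingertips are at about (205,270) and (270,280), and the low peg is at (240,410) below them, as expected. I'll open slightly and descend astride that peg.

Call:
jog_arm(moves=[-0.025,0.02,0,0,0,0,-0.3,-0.025,0.02,0.1,0,0,0,-0.3,-0.025,0.02,0.2,0,0,0,-0.3,-0.025,0.02,0.26,0,0,0,-0.3,-0.025,0.02,0.3,0,0,0,-0.3,-0.025,0.02,0.33,0,0,0,-0.3,-0.025,0.02,0.35,0,0,0,-0.3,-0.025,0.02,0.35,0,0,0,-0.45])

```text
time: 3.2
position: [0.4835, -0.0631, 0.0455]
tool_rot: [-2.664, -1.664, 0.0]
ft_force: [0.4, 0.4, -0.3]
grip_width: 0.308
grip_force: 0.0
```

Run:
```python
from h import *
b=shot("side","s2.png");a=shot("top","t2.png")
B=cv2.resize(b["pixels"][150:220,205:285,::-1],(400,350),interpolation=cv2.INTER_CUBIC)
A=cv2.resize(a["pixels"][170:240,195:267,::-1],(360,350),interpolation=cv2.INTER_CUBIC)
cv2.imwrite("pics/c2.png",np.hstack([B,A]))
M,p=now();print(np.degrees(np.arctan2(M[1,1],M[0,1])),np.degrees(np.arctan2(p[1]+.001,p[0]-.514)),np.hypot(p[1]+.001,p[0]-.514))
def arc(c,r,f0,fs,z,off):
    P=lambda f:(c[0]+r*np.cos(np.radians(f)),c[1]+r*np.sin(np.radians(f)),z,f+off)
    rows(pose(*P(f0)),[P(f) for f in fs])
arc((.514,-.001),.066,243,243+np.arange(2,17,2),.045,90)
```

```text
-26.013535253891753 -116.01120536994326 0.06900492741489253
[0.0, 0.008, 0.0, 0.0, 0.0, -0.033]
[0.001, 0.015, 0.0, 0.0, 0.0, -0.067]
[0.001, 0.023, 0.0, 0.0, 0.0, -0.1]
[0.002, 0.031, 0.0, 0.0, 0.0, -0.133]
[0.003, 0.038, 0.0, 0.0, 0.0, -0.167]
[0.005, 0.046, 0.0, 0.0, 0.0, -0.2]
[0.007, 0.053, 0.0, 0.0, 0.0, -0.233]
[0.009, 0.061, 0.0, 0.0, 0.0, -0.267]
```

View pics/c2.png

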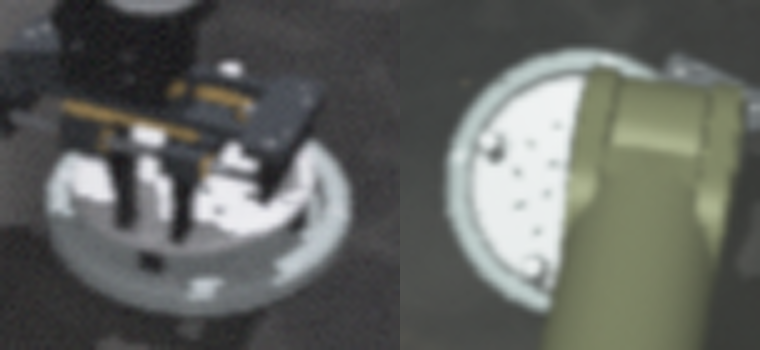

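Call:
jog_arm(moves=[0,0.008,0,0,0,-0.033,-0.45,0.001,0.015,0,0,0,-0.067,-0.45,0.001,0.023,0,0,0,-0.1,-0.45,0.002,0.031,0,0,0,-0.133,-0.45,0.003,0.038,0,0,0,-0.167,-0.45,0.005,0.046,0,0,0,-0.2,-0.45,0.007,0.053,0,0,0,-0.233,-0.45,0.009,0.061,0,0,0,-0.267,-0.45])

```text
time: 4.3
position: [0.501, -0.0686, 0.0457]
tool_rot: [-2.404, -2.022, 0.0]
ft_force: [-2.9, 0.3, 1.8]
grip_width: 0.277
grip_force: 1.2
```

```bash
cat > look.py <<'E'
from h import *
import sys
n=sys.argv[1]
b=ctrl.get_image("side");a=ctrl.get_image("top")
B=cv2.resize(b["pixels"][150:220,205:285,::-1],(400,350),interpolation=cv2.INTER_CUBIC)
A=cv2.resize(a["pixels"][170:240,195:267,::-1],(360,350),interpolation=cv2.INTER_CUBIC)
cv2.imwrite(f"pics/{n}.png",np.hstack([B,A]))
s=ctrl.get_state();M,p=now()
print(s["ft_force"].round(2),s["torque"].round(2),s["grip_width"],p.round(4),"yaw",np.degrees(np.arctan2(M[1,1],M[0,1])).round(1))
# bright blobs inside tray (peg tops) are tracked via template from t0 crop
import pickle
a0,_=pickle.load(open("i0.pkl","rb"))
for nm,c in (("hi",(213.1,197.8)),):
    t=a0["pixels"][193:206,207:221]
    r=cv2.matchTemplate(a["pixels"][170:242,195:267],t,cv2.TM_CCOEFF_NORMED)
    r[...]=r
    for k in range(4):
        _,v,_,l=cv2.minMaxLoc(r)
        px=np.array([[l[0]+195+6.1,l[1]+170+4.8]])
        w=toz(a,px,.072)[0]; print(round(v,2),px[0],w.round(4),"ang",np.degrees(np.arctan2(w[1]+.001,w[0]-.514)).round(1),"r",np.hypot(w[1]+.001,w[0]-.514).round(4))
        r[max(0,l[1]-6):l[1]+7,max(0,l[0]-6):l[0]+7]=-1
E
python3 look.py c3
```

```text
[-1.22  0.64  0.65] [-0.12  0.31 -0.1 ] 0.27682127337482615 [ 0.5015 -0.0688  0.0457] yaw -10.0
0.96 [213.1 197.8] [0.5399 0.0559 0.072 ] ang 65.5 r 0.0625
0.62 [202.1 204.8] [0.5162 0.0945 0.072 ] ang 88.7 r 0.0956
0.62 [203.1 214.8] [0.4811 0.0913 0.072 ] ang 109.6 r 0.098
0.62 [208.1 174.8] [0.6221 0.0727 0.072 ] ang 34.3 r 0.1308
```

View pics/c3.png

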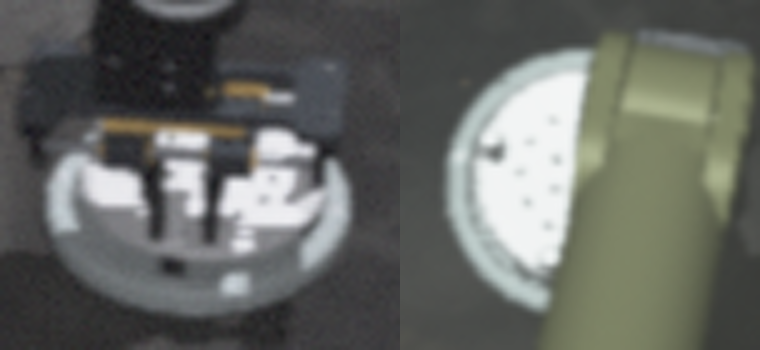

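Call:
jog_arm(moves=[0,0.004,0,0,0,-0.017,-0.45,0,0.008,0,0,0,-0.033,-0.45,0,0.0115,0,0,0,-0.05,-0.45,0.001,0.015,0,0,0,-0.067,-0.45,0.001,0.019,0,0,0,-0.083,-0.45,0.001,0.023,0,0,0,-0.1,-0.45,0.002,0.027,0,0,0,-0.117,-0.45,0.002,0.031,0,0,0,-0.133,-0.45], newtons=6)

```text
time: 5.4
position: [0.5104, -0.0697, 0.0455]
tool_rot: [-2.259, -2.183, 0.0]
ft_force: [-2.0, 0.0, 1.8]
grip_width: 0.28
grip_force: 1.2
```

```bash
python3 look.py c4 | head -3
```

```text
[-1.07 -0.28  1.36] [-0.1   0.44  0.02] 0.27738424816703766 [ 0.5107 -0.0698  0.0456] yaw -2.0
0.88 [213.1 198.8] [0.5364 0.0559 0.072 ] ang 68.5 r 0.0612
0.62 [202.1 204.8] [0.5162 0.0945 0.072 ] ang 88.7 r 0.0956
```

View pics/c4.png

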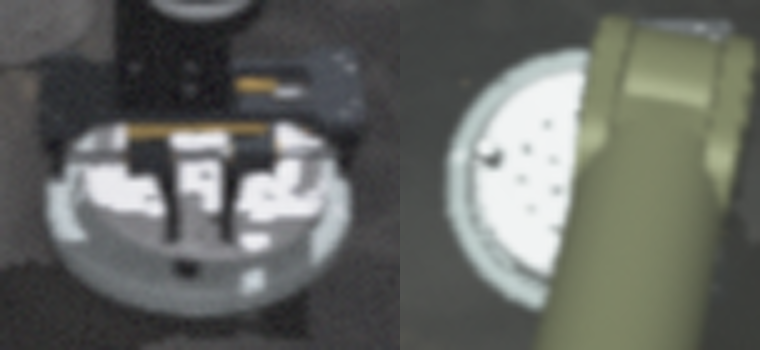

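The stand is turning: the near foot went from (150,262) to (187,268), about 13 degrees, with only 1–3 N of push. I'll continue.

Call:
jog_arm(moves=[0,0.004,0,0,0,-0.017,-0.45,0,0.008,0,0,0,-0.033,-0.45,0,0.0115,0,0,0,-0.05,-0.45,0.001,0.015,0,0,0,-0.067,-0.45,0.001,0.019,0,0,0,-0.083,-0.45,0.001,0.023,0,0,0,-0.1,-0.45,0.002,0.027,0,0,0,-0.117,-0.45,0.002,0.031,0,0,0,-0.133,-0.45])

```text
time: 6.5
position: [0.5199, -0.0693, 0.0456]
tool_rot: [2.102, 2.335, 0.0]
ft_force: [-2.1, 0.2, 1.8]
grip_width: 0.274
grip_force: 1.1
```

```bash
cat > look2.py <<'E'
from h import *
import sys,pickle
n=sys.argv[1]
b=ctrl.get_image("side");a=ctrl.get_image("top");pickle.dump((a,b),open(n+".pkl","wb"))
s=ctrl.get_state();M,p=now()
print(s["ft_force"].round(2),s["torque"].round(2),round(s["grip_width"],3),p.round(4),"yaw",np.degrees(np.arctan2(M[1,1],M[0,1])).round(1))
# dark foot in the side view, below the plate
g=b["pixels"][196:212,215:275].astype(int).sum(2)
m=g<g.min()+60; y,x=np.nonzero(m); print("foot",x.mean()+215,y.mean()+196,m.sum(),g.min())
E
python3 look2.py d5
```

```text
[-0.39  0.48  0.82] [-0.06  0.33  0.02] 0.275 [ 0.5201 -0.0694  0.0456] yaw 6.0
foot 235.26666666666665 208.37142857142857 105 98
```

Call:
jog_arm(moves=[0,0.004,0,0,0,-0.017,-0.45,0,0.008,0,0,0,-0.033,-0.45,0,0.0115,0,0,0,-0.05,-0.45,0.001,0.015,0,0,0,-0.067,-0.45,0.001,0.019,0,0,0,-0.083,-0.45,0.001,0.023,0,0,0,-0.1,-0.45,0.002,0.027,0,0,0,-0.117,-0.45,0.002,0.031,0,0,0,-0.133,-0.45])

```text
time: 7.6
position: [0.5292, -0.0678, 0.0455]
tool_rot: [1.934, 2.475, 0.0]
ft_force: [-2.2, 0.3, -0.2]
grip_width: 0.278
grip_force: 0.6
```

```bash
python3 look2.py d6
```

```text
[-0.61  0.21 -0.85] [-0.13  0.16  0.03] 0.273 [ 0.5294 -0.0677  0.0455] yaw 14.0
foot 242.793893129771 208.13740458015266 131 98
```

Run:
```python
from h import *
import pickle
o=[]
for n in("d5","d6"):
    a,b=pickle.load(open(n+".pkl","rb"))
    o.append(np.hstack([cv2.resize(b["pixels"][150:220,205:285,::-1],(342,300),interpolation=cv2.INTER_CUBIC),cv2.resize(a["pixels"][170:240,195:267,::-1],(308,300),interpolation=cv2.INTER_CUBIC)]))
cv2.imwrite("pics/m6.png",np.vstack(o))
```

```text
(no output)
```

View pics/m6.png

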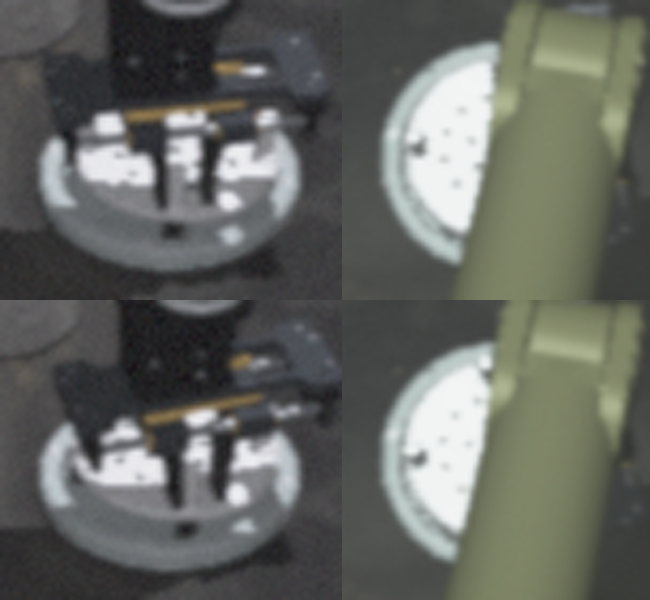

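Call:
jog_arm(moves=[0,0.002,0,0,0,-0.008,-0.45,0,0.004,0,0,0,-0.017,-0.45,0,0.006,0,0,0,-0.025,-0.45,0,0.008,0,0,0,-0.033,-0.45,0,0.01,0,0,0,-0.042,-0.45,0,0.0115,0,0,0,-0.05,-0.45,0,0.0135,0,0,0,-0.058,-0.45,0.001,0.0155,0,0,0,-0.067,-0.45])

```text
time: 8.7
position: [0.5333, -0.0665, 0.0456]
tool_rot: [-1.847, -2.542, 0.0]
ft_force: [-0.9, -0.2, 1.1]
grip_width: 0.273
grip_force: 0.8
```

```bash
python3 look2.py d7
```

```text
[-1.26 -1.6   0.01] [-0.23  0.29  0.02] 0.281 [ 0.5334 -0.0665  0.0456] yaw 18.0
foot 246.8 207.77 100 90
```

Call:
jog_arm(moves=[0,0.003,0,0,0,-0.012,-0.45,0,0.006,0,0,0,-0.025,-0.45,0,0.0085,0,0,0,-0.037,-0.45,0,0.0115,0,0,0,-0.05,-0.45,0.001,0.0145,0,0,0,-0.062,-0.45,0.001,0.017,0,0,0,-0.075,-0.45,0.001,0.02,0,0,0,-0.087,-0.45,0.001,0.023,0,0,0,-0.1,-0.45])

```text
time: 9.8
position: [0.5398, -0.0639, 0.0455]
tool_rot: [-1.711, -2.635, -0.0]
ft_force: [-1.7, -0.3, -0.3]
grip_width: 0.278
grip_force: 0.3
```

```bash
python3 look2.py d8
```

```text
[-0.36 -0.09 -0.08] [-0.04  0.05 -0.05] 0.272 [ 0.54   -0.0639  0.0456] yaw 24.0
foot 240.75384615384615 207.24615384615385 130 109
```

Call:
jog_arm(moves=[0,0.003,0,0,0,-0.012,-0.45,0,0.006,0,0,0,-0.025,-0.45,0,0.0085,0,0,0,-0.037,-0.45,0,0.0115,0,0,0,-0.05,-0.45,0.001,0.0145,0,0,0,-0.062,-0.45,0.001,0.017,0,0,0,-0.075,-0.45,0.001,0.02,0,0,0,-0.087,-0.45,0.001,0.023,0,0,0,-0.1,-0.45])

```text
time: 10.9
position: [0.546, -0.061, 0.0455]
tool_rot: [1.57, 2.721, 0.0]
ft_force: [-1.5, -1.8, 0.3]
grip_width: 0.276
grip_force: 1.0
```

```bash
python3 look2.py d9
```

```text
[-0.31 -0.79 -0.06] [-0.3   0.28  0.01] 0.277 [ 0.5462 -0.0609  0.0456] yaw 30.0
foot 235.25 206.63392857142858 112 106
```

Call:
jog_arm(moves=[0,0.003,0,0,0,-0.012,-0.45,0,0.006,0,0,0,-0.025,-0.45,0,0.0085,0,0,0,-0.037,-0.45,0,0.0115,0,0,0,-0.05,-0.45,0.001,0.0145,0,0,0,-0.062,-0.45,0.001,0.017,0,0,0,-0.075,-0.45,0.001,0.02,0,0,0,-0.087,-0.45,0.001,0.023,0,0,0,-0.1,-0.45])

```text
time: 12.0
position: [0.5518, -0.0574, 0.0455]
tool_rot: [-1.426, -2.799, 0.0]
ft_force: [-2.3, -1.3, 0.8]
grip_width: 0.275
grip_force: 1.1
```

```bash
python3 look2.py d10
```

```text
[-1.15 -1.69  1.39] [-0.3   0.34  0.03] 0.278 [ 0.552  -0.0573  0.0456] yaw 36.0
foot 228.21428571428572 206.60204081632654 98 112
```

Call:
jog_arm(moves=[0,0.003,0,0,0,-0.012,-0.45,0,0.006,0,0,0,-0.025,-0.45,0,0.0085,0,0,0,-0.037,-0.45,0,0.0115,0,0,0,-0.05,-0.45,0.001,0.0145,0,0,0,-0.062,-0.45,0.001,0.017,0,0,0,-0.075,-0.45,0.001,0.02,0,0,0,-0.087,-0.45,0.001,0.023,0,0,0,-0.1,-0.45])

```text
time: 13.1
position: [0.5541, -0.0532, 0.0448]
tool_rot: [-1.275, -2.864, 0.004]
ft_force: [-10.6, -2.7, 5.4]
grip_width: 0.278
grip_force: 4.5
```

```bash
python3 look2.py d11
```

```text
[-9.19 -1.28  5.  ] [-0.5   2.01 -0.08] 0.273 [ 0.5541 -0.0533  0.0448] yaw 42.0
foot 234.832 206.904 125 122
```

Hard stop: about 10 N against the push. I'll back off to free the peg, lift, and look.

Call:
jog_arm(moves=[0,-0.008,0,0,0,0.033,-0.45,0,-0.015,0,0,0,0.067,-0.45,0,-0.02,0,0,0,0.067,-0.4,0,-0.02,-0.05,0,0,0.067,-0.4,0,-0.02,-0.15,0,0,0.067,-0.4,0,-0.02,-0.25,0,0,0.067,-0.4,0,-0.02,-0.35,0,0,0.067,-1,0,-0.02,-0.36,0,0,0.067,-1])

```text
time: 14.2
position: [0.5552, -0.0569, 0.1573]
tool_rot: [1.375, 2.818, 0.006]
ft_force: [-0.1, -0.5, 0.1]
grip_width: 0.15
grip_force: 0.0
```

```bash
python3 look2.py e0
python3 - <<'E'
from h import *
import pickle
a,b=pickle.load(open("e0.pkl","rb"))
cv2.imwrite("pics/m7.png",np.hstack([cv2.resize(b["pixels"][140:220,205:285,::-1],(480,480),interpolation=cv2.INTER_CUBIC),cv2.resize(a["pixels"][170:240,195:247,::-1],(312,480),interpolation=cv2.INTER_CUBIC)]))
E
```

```text
[ 0.63 -0.17 -0.15] [-0.05  0.04 -0.01] 0.07 [ 0.5533 -0.0568  0.1544] yaw 38.0
foot 230.24271844660194 207.16504854368932 103 117
```

View pics/m7.png

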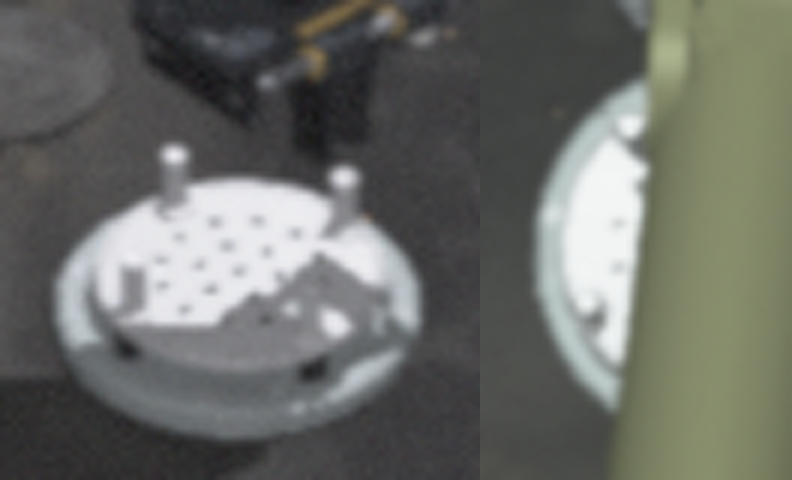

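The drop looks likely. Side-view peg tops are at (174,155), (344,177) and (133,268) in the crop, with the near one in shadow. The top view shows (631,122) and (588,303). I'll fit the heights.

Run:
```python
from h import *
import pickle
from scipy.optimize import least_squares
a,b=pickle.load(open("e0.pkl","rb"))
T=np.array([(220.2,187.8),(213,214.2)])-.4
S=np.array([(344,177),(174,155),(133,268)])/6+[205,140]-.4
for t,s in zip(T,S):
    r=least_squares(lambda p:np.r_[proj(a,[p])[0]-t,proj(b,[p])[0]-s],[.6,0,.07]);print(r.x.round(4),r.fun.round(2))
an=np.radians([45,135,225,315]);P=np.c_[.066*np.cos(an),.066*np.sin(an),0*an+.066]
def Q(p):return (R.from_rotvec([p[3],p[4],0])*R.from_euler('z',p[5])).apply(P)+p[:3]
def f(p,reg=1):
    q=Q(p)
    return np.r_[(proj(a,q[:2])-T).ravel(),(proj(b,q[:3])-S).ravel(),(p[:2]-[.514,-.002])/.003]
for lv in(0,1):
    g=(lambda p:f(np.r_[p[:2],.004,0,0,p[5]])) if lv else f
    r=least_squares(g,[.514,-.002,.004,0,0,0]);p=r.x
    if lv:p=np.r_[p[:2],.004,0,0,p[5]]
    print(lv,r.cost.round(2),p.round(4),np.degrees(p[5]).round(1),r.fun.round(1));print(Q(p).round(4))
    print("near peg side crop",((proj(b,Q(p))+.4-[205,140])*6).round(0)[3])
```

```text
[0.5763 0.0323 0.0682] [ 0.    0.15  0.13 -0.02]
[0.4851 0.0587 0.0671] [-0.02 -0.24 -0.23  0.03]
0 1.59 [ 5.166e-01 -1.000e-04  1.100e-03  1.840e-02  1.650e-02 -2.643e-01] -15.1 [ 0.2  0.6  0.7 -0.2 -0.3  0.5 -0.3  0.1 -0.  -0.8  0.9  0.6]
[[ 0.5749  0.0316  0.0667]
 [ 0.4848  0.0559  0.0686]
 [ 0.4604 -0.0341  0.0674]
 [ 0.5505 -0.0585  0.0655]]
near peg side crop [311. 289.]
1 2.26 [ 0.5173 -0.0019  0.004   0.      0.     -0.2656] -15.2 [ 0.4  0.5  0.9 -0.2 -0.3 -0.2 -0.4 -0.1 -0.2 -1.3  1.1  0. ]
[[ 0.5746  0.0309  0.07  ]
 [ 0.4845  0.0554  0.07  ]
 [ 0.46   -0.0347  0.07  ]
 [ 0.5501 -0.0592  0.07  ]]
near peg side crop [310. 283.]
```

Peg heights agree within 2 mm, against 11 mm apart at the start. With the hard stop, that means the stand has dropped and is level. Next I press the peg at (0.550,-0.059) with shut fingers.

Call:
jog_arm(moves=[0,-0.013,0.1,0,0,0,-1,0,-0.013,0.2,0,0,0,-1,0,-0.013,0.25,0,0,0,-1,0,-0.013,0.265,0,0,0,-1,0,-0.013,0.273,0,0,0,-1,0,-0.013,0.279,0,0,0,-1,0,-0.013,0.284,0,0,0,-1,0,-0.013,0.286,0,0,0,-1])

```text
time: 15.3
position: [0.5507, -0.0595, 0.0698]
tool_rot: [1.378, 2.821, 0.002]
ft_force: [-2.2, 0.9, 11.0]
grip_width: 0.003
grip_force: 5.4
```

The peg holds at 70 mm under 11 N. I'll hold briefly, then lift off.

Call:
jog_arm(moves=[0,0,0,0,0,0,-1,0,0,0,0,0,0,-1,0,0,-0.03,0,0,0,-1,0,0,-0.15,0,0,0,-1,0,0,-0.3,0,0,0,-1,0,0,-0.4,0,0,0,-1,0,0,-0.4,0,0,0,-1,0,0,-0.4,0,0,0,-1])

```text
time: 16.3
position: [0.5493, -0.0592, 0.1873]
tool_rot: [-1.378, -2.822, 0.0]
ft_force: [-0.3, -0.5, -1.0]
grip_width: 0.007
grip_force: 0.0
```

```bash
python3 look2.py e1
python3 - <<'E'
from h import *
import pickle
a,b=pickle.load(open("e1.pkl","rb"))
cv2.imwrite("pics/m8.png",cv2.resize(b["pixels"][140:220,205:285,::-1],(480,480),interpolation=cv2.INTER_CUBIC))
E
```

```text
[-0.18  0.19 -0.57] [0.02 0.06 0.06] 0.007 [ 0.5488 -0.0592  0.1865] yaw 37.9
foot 238.82222222222222 207.33333333333334 135 126
```

View pics/m8.png

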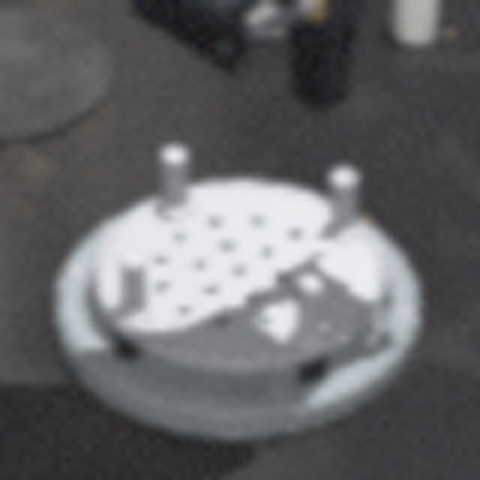

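The stand is unmoved after the press: peg tops are still at (174,155) and (344,177), and the fingers are clear. Handing in.

```bash
python3 -c "
from bench import ctrl
print(ctrl.close_job())"
```

```text
the job is handed in; nothing more can be done
None
```

I turned the stand about 56° until it met a hard stop, and its peg heights then agreed within 2 mm. One peg stayed at 70 mm under an 11 N press, and I lifted clear and handed the job in at about 16 s; no verdict was returned.

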